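Hold the probe centred in the meter's measuring well

ROBOT

A 6-joint arm with a two-finger parallel gripper is mounted at the origin on the work surface. World frame = base frame: x ahead of the robot, y to its left, z up, the work surface at z = 0. Lengths are in m, angles in rad, forces in N, time in s.
With the tool pointing down it reaches from about 0.375 to 0.9 m from the base axis. Payload 3.1 kg.
Tool frame: the origin (TCP) lies at the very end of the fingers, on their centre line; the grasp point (between the pads) lies 19 mm behind it; x points along the fingers, z is the direction in which the jaws open and shut, and the axes are right-handed (so a half turn about x gives the same grasp; the last joint's range is limited). The gripper opens to 87 mm and grips with 3 to 60 N. Pads are 19 mm wide; open, the fingers measure 117 mm over their backs; the gripper's body (75 mm by 190 mm) begins 51 mm behind the grasp point.
Start: joints at [1.022, 0.527, 1.433, -0, 1.181, -0.178], TCP at [0.226, 0.583, 0.223] pointing down, gripper open.
Joint ranges: [-3.08, 3.08], [-0.75, 2.2], [0.22, 2.44], [-1.43, 4.57], [0, 2.65], [-2.85, 2.85]. Speed limits (rad/s): [2.79, 2.79, 3.14, 3.14, 3.14, 3.14].

INTERFACE

Orientations are given as a unit quaternion [x, y, z, w].
In Python, from rig import get_obs, vision, hand_in gives the robot as it stands. The module is installed in compiled form; this text tells all that it offers.
- The arm moves only by the tool step_arm, never from a script. Its arguments are lists of equal length, an entry for each row: "slide": the shift along the world's x, y, z scaled (see below), a list of three; "turn": the turn, a rotation vector about the world's x, y, z scaled (see below), a list of three. In form: {"slide": [[dx, dy, dz], ...], "turn": [[wx, wy, wz], ...]}. A call has 1 to 12 rows; each row is the pose to reach, as a shift and turn from the pose commanded when the call began, turning the shorter way round; what a row does not reach only later rows make up. The controller multiplies each number of a shift by 0.1 m and each number of a turn by 2 pi rad. A row lasts 1/10 s, in which the tool goes at most 50 mm and 8.59 degrees, less where a joint would pass 70% of its speed; a pose out of reach is approached as far as the arm can. A call with a number of a shift or a turn outside -1 to 1 is refused whole. A call with a gripper value outside its range is refused whole. "jaw" is the opening, from 0 (shut) to 1 (fully open), set as the call begins (left out, the last holds). The fingers move at their own pace and stop on an object; "newtons" is the grip in N (left out, the last holds). Time passes only in rows, so rows that repeat a pose let the fingers close. It gives the time, the measured TCP pose, the force and the opening at its end, in the units of the state.
- get_obs(): the state, without advancing time (a new reading comes with each control period).
- vision.camera(name): name is "side" or "top" or "wrist"; returns a dict with "image" (384x512x3 uint8, red, green, blue), "depth" (384x512 float32, m along the optical axis (not along the pixel's ray), 0 where there is no reading), "mtx" (3x3 intrinsics, pixels), "dist" ([k1, k2, p1, p2, k3] as OpenCV has them; the pictures are not rectified), "T" (4x4, takes a point from camera to world coordinates). Camera axes: x right, y down, z forward; pixel columns grow to the right and rows downward; lengths in m; the calibration is good to about 2 mm. A picture is of the moment at which its call begins.
- hand_in(): hands the job in, once; it reports no verdict.
Trained networks look in a picture, given as the dict that the camera call returned (one of the last four; its "shot" number tells which), for a name from the list of things; names that differ only in an ending like _2 or _b are one class to them, and where a whole thing is asked for, a point or a joint stands for the part that bears it (a point fixed in the world has none). Each returns a list of dicts, best first, with "p" (0 to 1); they miss things now and then, are a little off and sometimes report something else, mostly with a low value. They report only what shows in the picture. A call takes as long as a camera call. They do not tell look-alikes from the thing itself.
- vision.silhouettes(picture, thing): "mask" (384x512 bool, what is visible of it) and "centre" ([column, row] in pixels, amid what is visible of it).
- vision.spot_point(picture, thing): "centre" ([column, row] in pixels: a listed point, or the origin of a listed thing).
The state is a dict: "time": time; "q": joint angles; "joint_velocities": joint speeds; "joint_torque": joint torques, N m; "position": TCP position; "tool_rot": TCP orientation; "ft_force": force on the tool from outside, world axes, zero at the start; "moment": the same for the moment, N m; "grip_width": finger opening in m.
Only numpy, scipy, OpenCV 4.12 (cv2) and the standard library are available. Lean on these libraries where they do the work, as an engineer would, in place of code of your own. Each camera call takes 0.05 s, during which the arm holds its last target.

TASK

Swing the meter's orange cover lever up off the black measuring well until it stands upright or leans back, and leave it there. Then take the probe out of its stand by the dark blue grip and lower its stem upright into the well, without touching the meter or its cover with the probe, until the yellow band on the stem is level with the top of the black collar. Finish holding the probe still and centred there; do not let go, and leave the other things on the bench where they are.

Things in the scene. Friction and masses are not known exactly. Their poses are not given: they have to be found in the camera images.
- meter: white bench meter with a blue foot, fixed to the bench, 200 (its x) x 170 (its y) x 85 mm tall; origin: centre of its underside, z up. On top stands a black collar (40 mm outside diameter, rising 25 mm above the housing) round the measuring well. Its +x points from the lever's grip towards the lever's pivot, away from the robot within about 20 degrees
- well_mouth (a point): centre of the well's mouth, level with the top of the black collar, 110 mm above the bench. The well is a straight vertical round bore of 28 mm diameter down to the bench, 110 mm deep. Axes as the meter's
- lever_pivot (a point): middle of the cover lever's pivot pin, which lies level along the meter's y; 60 mm along the meter's +x from the well's centre and 117 mm above the bench. Axes as the meter's
- lever_grip (a point): centre of the round orange cross-grip at the lever's free end, 110 mm from the pivot: a cylinder of 16 mm diameter and 24 mm length, lying along the meter's y, so it can be pinched on its two end faces from above. The orange arm between pivot and grip is 12 mm wide and carries a black cover disc (38 mm diameter) that lies over the well when the lever is down; nothing stands within 28 mm of the grip at its two ends
- lever (a joint): angle of the cover lever in rad: 0 lies level over the well, with the grip towards the meter's -x; it grows as the grip is raised about the pivot; pi/2 stands upright; the stop is at 2.0, leaning back away from the well. It starts between 0 and 0.3, moves stiffly (about 0.5 N at the grip, no spring) and stays where it is left
- stand: probe stand, fixed to the bench: dark foot 100 x 110 x 14 mm, two steel posts at its y = +-45 mm, and a white shelf 50 (x) x 110 (y) mm whose top is 130 mm above the bench, with an 18 mm hole through its middle in which the probe hangs by its flange. Origin: centre of its underside, z up
- probe: the probe, 170 mm long, about 0.1 kg, hanging upright in the stand. Origin: centre of the stem's lower tip; z runs up its axis. Steel stem 12 mm diameter from 0 to 110 mm above the origin; black flange 32 mm diameter from 110 to 114 mm, resting on the stand's shelf; dark blue square grip 24 x 24 mm, sides along its x and y, from 114 to 164 mm; small black stub to 170 mm
- probe_band (a point): centre of the yellow band round the probe's stem (10 mm high), on the axis, 65 mm above the tip. Axes as the probe's
- amber_bottle: small dark brown reagent bottle, red cap, 48 mm diameter, 85 mm tall, loose; origin: centre of its underside
- beaker: small glass beaker, 52 mm diameter, 60 mm tall, loose; origin: centre of its underside
- white_jar: white jar with blue lid, 54 mm diameter, 60 mm tall, loose; origin: centre of its underside
- brown_bottle: larger dark brown bottle, white cap, 66 mm diameter, 130 mm tall, loose; origin: centre of its underside
- spatula: spatula, 170 mm long, lying on the bench, loose; origin: near its middle, x along its length
- dish: white ceramic dish, 80 mm diameter, 30 mm tall, loose; origin: centre of its underside
- wash_bottle: white plastic bottle, red cap, 64 mm diameter, 140 mm tall, loose; origin: centre of its underside
There are look-alikes about, which are no part of the job. There is more than one size of the probe; the job needs the middle-sized.

How it is judged:
By the outcome, as a careful person would: the job done as asked, in the order asked, and still so for the second after the job is handed in, while the arm keeps its last pose, push and grip.
It also fails if it takes over 64 s, if anything falls off the work surface, if the arm or the gripper's body presses on something with over 40 N, if the wrist force passes 120 N, or if a joint passes its speed limit or range.

## Working session

There is one attempt and no reset: what is moved stays moved. The work goes in short steps, Python scripts to look and compute and a tool call to move; the robot and the scene stay as the last step left them, time stands still between calls to the robot, and variables do not carry over. Pictures are saved under pics/ and viewed, and the job is handed in when it is done.

Besides the shell and the picture viewer there is one more tool, called after "Request:" as name(argument=value, ...), one argument or row to a line, values as JSON. step_arm: Moves the arm, as the interface text tells. Its arguments: {"type":"object","properties":{"slide":{"type":"array"},"turn":{"type":"array"},"jaw":{"type":"number"},"newtons":{"type":"number"}},"required":["slide","turn"]}

```bash
mkdir -p pics; cat > h.py <<'E'
import numpy as np, cv2, pickle
from rig import get_obs, vision, hand_in
def cam(n,tag=None):
    p=vision.camera(n)
    if tag: cv2.imwrite(f'pics/{tag}.png',p['image'][:,:,::-1])
    return p
def pix2w(p,uv,d):
    uv=np.array(uv,float).reshape(-1,1,2)
    n=cv2.undistortPoints(uv,p['mtx'],p['dist']).reshape(-1,2)
    d=np.broadcast_to(d,(len(n),))
    P=np.c_[n*d[:,None],d]
    return P@p['T'][:3,:3].T+p['T'][:3,3]
def atz(p,uv,z):
    n=cv2.undistortPoints(np.array(uv,float).reshape(-1,1,2),p['mtx'],p['dist']).reshape(-1,2)
    R=np.c_[n,np.ones(len(n))]@p['T'][:3,:3].T; o=p['T'][:3,3]
    return o+R*((z-o[2])/R[:,2])[:,None]
def proj(p,W):
    W=np.array(W,float).reshape(-1,3); T=np.linalg.inv(p['T'])
    C=W@T[:3,:3].T+T[:3,3]
    return cv2.projectPoints(C,np.zeros(3),np.zeros(3),p['mtx'],p['dist'])[0].reshape(-1,2)
def cloud(p):
    v,u=np.nonzero(p['depth']>0)
    return np.c_[u,v],pix2w(p,np.c_[u,v],p['depth'][v,u])
E
python3 - <<'E'
from h import *
print(get_obs())
for n in ['top','side','wrist']:
    p=cam(n,n+'0'); pickle.dump(p,open(n+'0.pkl','wb'))
    print(n,p['T'].round(3).tolist(),p['mtx'].round(1).tolist(),p['dist'])
    for t in ['meter','lever','stand','probe']:
        for r in vision.silhouettes(p,t): 
            m=r['mask'];v,u=np.nonzero(m)
            print(t,r['p'],r['centre'],m.sum(),(u.min(),u.max(),v.min(),v.max()) if m.any() else '')
    for t in ['well_mouth','lever_pivot','lever_grip','probe_band','probe','stand','meter']:
        print(t,[(round(r['p'],2),np.round(r['centre'],1).tolist()) for r in vision.spot_point(p,t)])
E
```

```text
{'time': 0.0, 'q': array([ 1.02151434e+00,  5.28479808e-01,  1.43388087e+00, -8.19847116e-06,
        1.18136229e+00, -1.78462102e-01]), 'joint_velocities': array([-0.0002853 , -0.00237593, -0.00124916, -0.00044635, -0.00034508,
        0.00209991]), 'joint_torque': array([-1.70277446e-03, -4.40051150e+01, -1.76585644e+01,  6.30428153e-02,
        5.82443119e-02, -1.72491709e-04]), 'position': array([0.22606177, 0.58191965, 0.22157005]), 'tool_rot': array([-0.39956695,  0.58429031,  0.39894572,  0.582918  ]), 'ft_force': array([-0.72140131, -0.01323166,  0.18312903]), 'moment': array([ 0.05595952, -0.00733999, -0.04353454]), 'grip_width': 0.08698603230881434}
top [[-0.02, -0.995, 0.098, 0.458], [-1.0, 0.021, 0.007, -0.008], [-0.009, -0.097, -0.995, 1.295], [0.0, 0.0, 0.0, 1.0]] [[376.2, 0.0, 255.5], [0.0, 376.2, 189.0], [0.0, 0.0, 1.0]] [0.03416456 0.         0.         0.         0.        ]
meter 0.78 [188.2, 202.0] 3402 (np.int64(158), np.int64(222), np.int64(165), np.int64(233))
lever 0.55 [183.6, 207.3] 238 (np.int64(177), np.int64(191), np.int64(187), np.int64(222))
stand 0.89 
[... 1437 characters left out ...]
8.2])]
lever_pivot [(0.61, [210.3, 161.8])]
lever_grip [(0.64, [177.3, 163.1])]
probe_band [(0.82, [320.8, 228.9]), (0.75, [355.3, 257.3]), (0.72, [344.6, 213.4]), (0.66, [199.6, 194.0])]
probe [(0.85, [319.0, 248.8]), (0.8, [340.1, 237.7]), (0.6, [355.4, 263.4])]
stand [(0.66, [320.3, 253.7]), (0.43, [202.0, 190.9])]
meter [(0.59, [202.4, 193.7])]
wrist [[0.362, 0.902, 0.234, 0.163], [0.932, -0.35, -0.093, 0.607], [-0.002, 0.251, -0.968, 0.385], [0.0, 0.0, 0.0, 1.0]] [[304.4, 0.0, 255.5], [0.0, 304.4, 192.0], [0.0, 0.0, 1.0]] [-0.05707225  0.          0.          0.          0.        ]
well_mouth []
lever_pivot [(0.41, [200.2, 293.6])]
lever_grip []
probe_band []
probe []
stand []
meter []
```

```bash
python3 - <<'E'
import cv2
t=cv2.imread('pics/top0.png'); s=cv2.imread('pics/side0.png')
cv2.imwrite('pics/top0z.png',cv2.resize(t[110:260,140:400],None,fx=3,fy=3,interpolation=cv2.INTER_CUBIC))
cv2.imwrite('pics/side0z.png',cv2.resize(s[130:290,150:400],None,fx=3.2,fy=3.2,interpolation=cv2.INTER_CUBIC))
E
```

```text
(no output)
```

View pics/top0.png

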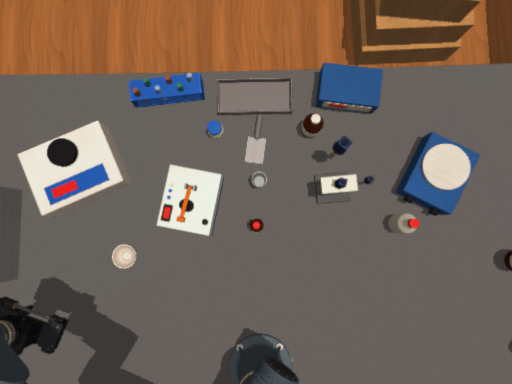

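View pics/top0z.png

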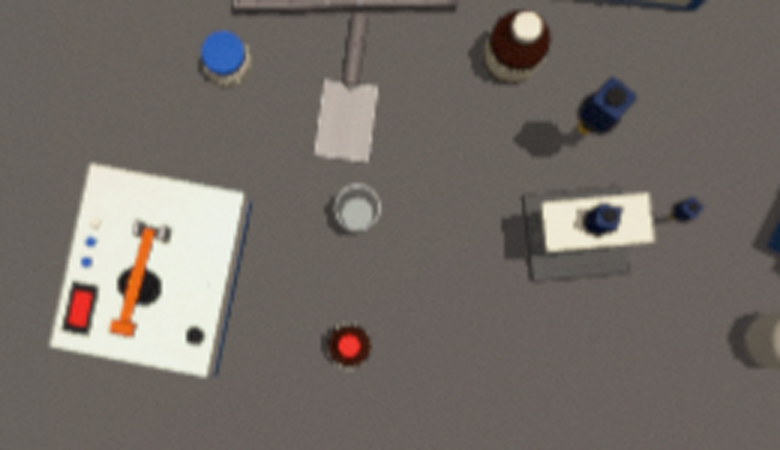

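View pics/side0z.png

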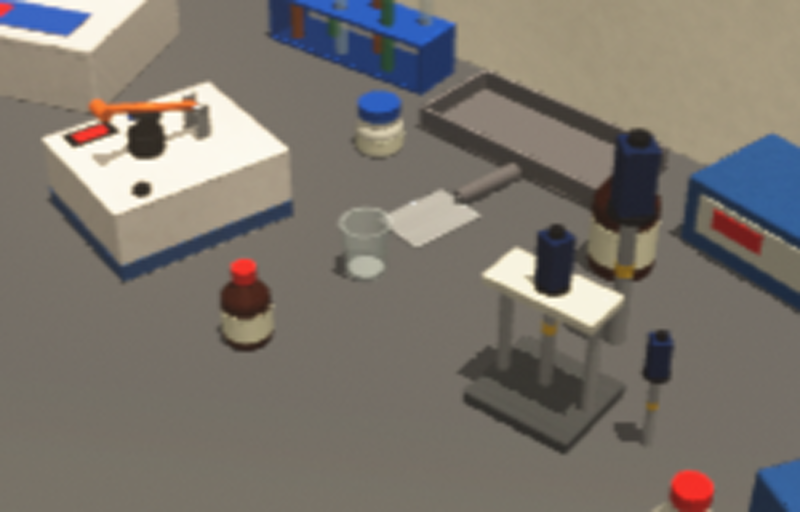

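View pics/side0.png

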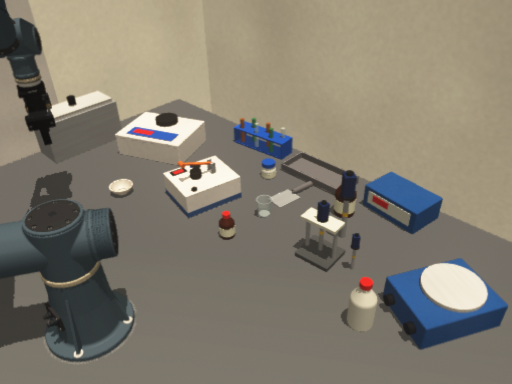

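The middle-sized probe hangs in the stand: its grip is at (341,183) in the top picture and (323,212) in the side one. A bigger one stands behind it and a small one to its right. The lever is nearly level, with its grip at (182,222) and pivot at (189,186) in the top picture. Now I'll measure.

```bash
python3 - <<'E'
from h import *
t=pickle.load(open('top0.pkl','rb')); s=pickle.load(open('side0.pkl','rb'))
def tri(a,b):
    M=[];r=[]
    for p,uv in((t,a),(s,b)):
        o=p['T'][:3,3]; d=atz(p,[uv],0)[0]-o; d/=np.linalg.norm(d)
        A=np.eye(3)-np.outer(d,d); M.append(A); r.append(A@o)
    x=np.linalg.lstsq(np.vstack(M),np.hstack(r),rcond=None)[0]
    return x.round(4), (proj(t,x)[0]-a).round(1),(proj(s,x)[0]-b).round(1)
print('grip',tri([181.7,221.8],[177.3,163.1]))
print('piv',tri([189.2,185.9],[210.3,161.8]))
print('well',tri([186.1,205.5],[193.0,168.2]))
print('meter',tri([190.1,200],[202.4,193.7]))
print('well top z.11',atz(t,[[186.1,205.5]],.11),'piv',atz(t,[[189.2,185.9]],.117))
uv,W=cloud(t); 
# meter top by depth
m=(abs(W[:,2]-.085)<.006)&(abs(uv[:,0]-190)<45)&(abs(uv[:,1]-200)<45)
r=cv2.minAreaRect(W[m][:,:2].astype(np.float32)*1000);print('meter rect',r,np.median(W[m][:,2]))
m=(abs(W[:,2]-.130)<.006)&(abs(uv[:,0]-336)<30)&(abs(uv[:,1]-185)<25)
r=cv2.minAreaRect(W[m][:,:2].astype(np.float32)*1000);print('shelf',r,np.median(W[m][:,2]),m.sum())
for lo,hi in((.15,.175),(.175,.2),(.2,.25)):
  m=(W[:,2]>lo)&(W[:,2]<hi)&(abs(uv[:,0]-342)<35)&(abs(uv[:,1]-170)<45)
  print(lo,np.c_[uv[m],(W[m]*1000).round(0)][::max(1,m.sum()//25)].astype(int).tolist())
uvs,Ws=cloud(s)
m=(abs(Ws[:,2]-.130)<.005)&(abs(uvs[:,0]-322)<30)&(abs(uvs[:,1]-220)<25)
r=cv2.minAreaRect(Ws[m][:,:2].astype(np.float32)*1000);print('shelf side',r,m.sum())
m=(abs(Ws[:,2]-.085)<.005)&(abs(uvs[:,0]-200)<45)&(abs(uvs[:,1]-180)<35)
r=cv2.minAreaRect(Ws[m][:,:2].astype(np.float32)*1000);print('meter side',r,m.sum())
E
```

```text
grip (array([0.4722, 0.226 , 0.1597]), array([-0.7,  0.9]), array([1.1, 0. ]))
piv (array([0.5871, 0.2086, 0.12  ]), array([-0. ,  0.1]), array([ 0.1, -0. ]))
well (array([0.5243, 0.2198, 0.1192]), array([-0.4,  0.5]), array([ 0.7, -0. ]))
meter (array([ 0.5525,  0.2272, -0.0013]), array([ 0.2, -0.3]), array([-0.3,  0. ]))
well top z.11 [[0.52645005 0.22026739 0.11      ]] piv [[0.58762859 0.20904977 0.117     ]]
meter rect ((548.0479125976562, 215.6328125), (170.9452667236328, 203.1311798095703), 77.72418975830078) 0.08526120204709564
shelf ((583.711669921875, -257.8753967285156), (53.403831481933594, 111.07734680175781), 3.990675449371338) 0.13074342888998192 490
0.15 [[338, 140, 713, -254, 166], [337, 141, 712, -253, 157], [335, 142, 709, -247, 155], [334, 143, 707, -244, 153], [333, 144, 704, -241, 152], [333, 145, 700, -240, 157], [333, 147, 692, -238, 164], [333, 148, 691, -239, 158], [335, 148, 687, -242, 173], [334, 149, 688, -243, 155], [336, 149, 685, -246, 168], [333, 150, 685, -240, 153], [335, 150, 684, -245, 157], [337, 150, 683, -250, 165], [345, 150, 684, -276, 156], 
[... 1729 characters left out ...]
, 691, -261, 236], [351, 142, 694, -279, 222], [340, 143, 691, -246, 226], [345, 143, 690, -260, 226], [350, 143, 690, -275, 225], [340, 144, 689, -247, 222], [345, 144, 686, -259, 232], [336, 145, 690, -239, 204], [341, 145, 686, -250, 220], [346, 145, 685, -264, 224], [340, 146, 683, -247, 219], [345, 146, 682, -260, 226], [340, 147, 683, -250, 208], [345, 147, 680, -262, 218], [342, 148, 678, -254, 216], [341, 149, 678, -254, 201], [342, 150, 674, -256, 204]]
shelf side ((624.9971923828125, -256.2590026855469), (138.2510528564453, 112.82264709472656), 4.990238189697266) 458
meter side ((550.1519775390625, 223.8041534423828), (492.91485595703125, 204.0120849609375), 78.50614929199219) 1469
```

```bash
cat >> h.py <<'E'
from scipy.spatial.transform import Rotation as Ro
def goal(yaw):
    # tool x down, z (jaw) along horizontal direction yaw (rad)
    x=np.array([0,0,-1.]); z=np.array([np.cos(yaw),np.sin(yaw),0]); y=np.cross(z,x)
    return Ro.from_matrix(np.c_[x,y,z])
def delta(yaw,pos=None):
    o=get_obs(); R=Ro.from_quat(o['tool_rot'])
    M=R.as_matrix(); print('pos',o['position'].round(4),'t',round(o['time'],2),'xaxis',M[:,0].round(3),'jaw yaw deg',np.degrees(np.arctan2(M[1,2],M[0,2])).round(2),'q6',o['q'][5].round(3),'F',o['ft_force'].round(2),'w',o['grip_width'].round(4))
    for k in (0,np.pi):
        v=(goal(yaw+k)*R.inv()).as_rotvec(); print('turn/2pi',(v/2/np.pi).round(4),'deg',np.degrees(np.linalg.norm(v)).round(1))
    if pos is not None: print('slide/0.1',((np.array(pos)-o['position'])/.1).round(3))
E
python3 - <<'E'
from h import *
delta(np.radians(78),[.475,.23,.30])
E
```

```text
Traceback (most recent call last):
  File "h.py", line 31, in delta
    M=R.as_matrix(); print('pos',o['position'].round(4),'t',round(o['time'],2),'xaxis',M[:,0].round(3),'jaw yaw deg',np.degrees(np.arctan2(M[1,2],M[0,2])).round(2),'q6',o['q'][5].round(3),'F',o['ft_force'].round(2),'w',o['grip_width'].round(4))
                                                                                                                                                                                                                           ^^^^^^^^^^^^^^^^^^^^^
AttributeError: 'float' object has no attribute 'round'
```

```bash
sed -i "s/o\['grip_width'\].round(4)/round(float(o['grip_width']),4)/" h.py
python3 - <<'E'
from h import *
delta(np.radians(78),[.475,.23,.30])
E
```

```text
pos [0.2264 0.5825 0.2225] t 1.8 xaxis [-0. -0. -1.] jaw yaw deg 68.75 q6 -0.178 F [0.23 0.09 0.72] w 0.0869
turn/2pi [ 0.     -0.      0.0257] deg 9.2
turn/2pi [-0.     -0.     -0.4743] deg 170.8
slide/0.1 [ 2.486 -3.525  0.775]
```

Request:
step_arm(
  slide=[
    [0.2,-0.25,0.3],
    [0.6,-0.6,0.7],
    [0.9,-1,0.8],
    [0.9,-1,0.8],
  ],
  turn=[
    [0,0,0.01],
    [0,0,0.0257],
    [0,0,0.0257],
    [0,0,0.0257],
  ],
)

```text
time: 2.2
position: [0.3195, 0.4807, 0.305]
tool_rot: [-0.445, 0.549, 0.444, 0.552]
ft_force: [-0.4, 0.5, 0.3]
grip_width: 0.087
```

Request:
step_arm(
  slide=[
    [0.4,-0.4,0],
    [0.7,-0.8,0],
    [0.8,-1,0],
    [0.8,-1,0],
  ],
  turn=[
    [0,0,0],
    [0,0,0],
    [0,0,0],
    [0,0,0],
  ],
)

```text
time: 2.6
position: [0.3979, 0.3798, 0.3021]
tool_rot: [-0.444, 0.551, 0.443, 0.55]
ft_force: [-1.0, -0.1, -0.8]
grip_width: 0.087
```

Request:
step_arm(
  slide=[
    [0.2,-0.4,0],
    [0.4,-0.8,0],
    [0.4,-1,0],
    [0.4,-1,0],
    [0.4,-1,0],
  ],
  turn=[
    [0,0,0],
    [0,0,0],
    [0,0,0],
    [0,0,0],
    [0,0,0],
  ],
)

```text
time: 3.1
position: [0.436, 0.2834, 0.3024]
tool_rot: [-0.445, 0.549, 0.445, 0.55]
ft_force: [0.1, -0.5, 0.4]
grip_width: 0.0868
```

```bash
python3 - <<'E'
from h import *
delta(np.radians(78),[.475,.23,.30])
p=cam('wrist','w1'); pickle.dump(p,open('w1.pkl','wb'))
for t in ['well_mouth','lever_pivot','lever_grip','meter']:
    print(t,[(round(r['p'],2),np.round(r['centre'],1).tolist()) for r in vision.spot_point(p,t)])
E
```

```text
pos [0.436  0.2834 0.3024] t 3.1 xaxis [-0.001  0.001 -1.   ] jaw yaw deg 77.99 q6 -1.001 F [ 0.12 -0.53  0.39] w 0.0868
turn/2pi [-0.0002 -0.0001  0.    ] deg 0.1
turn/2pi [-2.e-04  3.e-04 -5.e-01] deg 180.0
slide/0.1 [ 0.39  -0.534 -0.024]
well_mouth [(0.84, [222.0, 250.5])]
lever_pivot [(0.88, [225.1, 294.8])]
lever_grip [(0.77, [220.7, 232.1])]
meter [(0.8, [232.5, 233.9])]
```

View pics/w1.png

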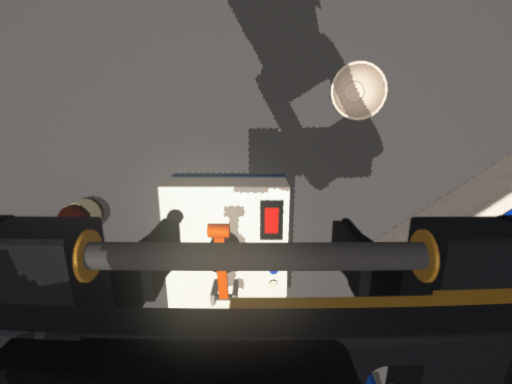

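The wrist picture shows the orange cross-grip at (219,231), the lever's arm below it to (223,298), and the gripper across the middle.

```bash
python3 - <<'E'
from h import *
p=pickle.load(open('w1.pkl','rb')); im=p['image'].astype(int)
uv,W=cloud(p); c=im[uv[:,1],uv[:,0]]
o=(c[:,0]>120)&(c[:,0]>1.8*c[:,1])&(c[:,2]<60)&(c[:,1]>.2*c[:,0])&(abs(uv[:,0]-222)<25)&(uv[:,1]>215)&(uv[:,1]<305)
u,w=uv[o],W[o]
for v in range(220,305,4):
    k=(u[:,1]==v)
    if k.any(): print(v,u[k,0].min(),u[k,0].max(),np.median(w[k],0).round(4), w[k][[0,-1]][:,:2].round(4).tolist())
for n in ['top','side']:
    q=pickle.load(open(n+'0.pkl','rb')); uv,W=cloud(q); c=q['image'].astype(int)[uv[:,1],uv[:,0]]
    o=(c[:,0]>120)&(c[:,0]>1.8*c[:,1])&(c[:,2]<70)&(c[:,1]>.2*c[:,0])&(W[:,2]>.095)&(abs(W[:,0]-.53)<.1)&(abs(W[:,1]-.21)<.05)
    print(n,o.sum()); w=W[o]; 
    for a in np.arange(.45,.62,.01):
        k=(abs(w[:,0]-a)<.005)
        if k.any(): print(a.round(3),k.sum(),w[k].mean(0).round(4),w[k][:,2].max().round(4))
E
```

```text
top 131
0.48 15 [0.4814 0.2282 0.1562] 0.1587
0.49 15 [0.4887 0.2298 0.1536] 0.1591
0.5 10 [0.5008 0.2262 0.1472] 0.1498
0.51 10 [0.5112 0.2227 0.1433] 0.1464
0.52 13 [0.5204 0.2217 0.1411] 0.1481
0.53 13 [0.5293 0.2204 0.1381] 0.1409
0.54 14 [0.5388 0.2186 0.1339] 0.1367
0.55 11 [0.549  0.2163 0.1319] 0.1361
0.56 9 [0.5611 0.2127 0.129 ] 0.1353
0.57 8 [0.5704 0.2109 0.1254] 0.1272
0.58 11 [0.5804 0.2102 0.1205] 0.1297
0.59 2 [0.5868 0.2104 0.1217] 0.1222
side 74
0.48 21 [0.48   0.2234 0.1523] 0.1576
0.49 6 [0.4865 0.2296 0.1522] 0.1562
0.5 9 [0.4996 0.2228 0.1473] 0.1494
0.51 5 [0.511  0.2194 0.143 ] 0.1477
0.52 7 [0.5211 0.2188 0.1404] 0.1417
0.53 9 [0.5308 0.2171 0.1364] 0.1386
0.54 5 [0.5409 0.2092 0.1344] 0.1365
0.55 2 [0.5469 0.2047 0.135 ] 0.1357
0.56 3 [0.5615 0.2105 0.1261] 0.1286
0.57 4 [0.5699 0.2052 0.1254] 0.1272
0.58 3 [0.5777 0.206  0.1232] 0.1254
```

```bash
python3 - <<'E'
from h import *
p=pickle.load(open('w1.pkl','rb'))
print(atz(p,[[208,231],[230,231],[219,231],[220.7,232.1]],.150), atz(p,[[225.1,294.8]],.117),atz(p,[[222,250.5]],.11))
t=pickle.load(open('top0.pkl','rb'))
print(atz(t,[[181.7,221.8]],.15))
W=np.array([[.482,.230,.1495],[.585,.208,.117],[.5255,.2195,.11]])
print(proj(p,W),proj(t,W))
E
```

```text
[[0.48178369 0.21964453 0.15      ]
 [0.48678907 0.24350173 0.15      ]
 [0.48428502 0.23158362 0.15      ]
 [0.4859385  0.23311754 0.15      ]] [[0.58446934 0.21106682 0.117     ]] [[0.52540901 0.22058517 0.11      ]]
[[0.47495942 0.22595444 0.15      ]]
[[217.17179832 229.21624005]
 [222.91141173 295.5621803 ]
 [221.18769621 250.72430038]] [[180.40042226 219.50187322]
 [189.5358944  186.7227925 ]
 [186.34403702 205.79606935]]
```

Request:
step_arm(
  slide=[
    [0.2,-0.25,0],
    [0.47,-0.52,0],
    [0.47,-0.52,-0.4],
    [0.47,-0.52,-0.8],
    [0.47,-0.52,-0.8],
    [0.47,-0.52,-0.8],
  ],
  turn=[
    [0,0,0],
    [0,0,0],
    [0,0,0],
    [0,0,0],
    [0,0,0],
    [0,0,0],
  ],
  jaw=0.5,
  newtons=8,
)

```text
time: 3.95
position: [0.4833, 0.2311, 0.2226]
tool_rot: [-0.445, 0.55, 0.445, 0.549]
ft_force: [0.6, -0.0, 0.1]
grip_width: 0.0483
```

```bash
python3 - <<'E'
from h import *
delta(np.radians(78),[.483,.231,.131])
p=cam('wrist','w2'); pickle.dump(p,open('w2.pkl','wb'))
for t in ['lever_grip','lever_pivot']:
  print([(round(r['p'],2),np.round(r['centre'],1).tolist(),atz(p,[r['centre']],.1495 if 'grip' in t else .117).round(4)) for r in vision.spot_point(p,t)])
E
```

```text
pos [0.4833 0.2311 0.2226] t 3.95 xaxis [-0.001 -0.    -1.   ] jaw yaw deg 78.05 q6 -1.125 F [ 0.64 -0.02  0.06] w 0.0483
turn/2pi [ 0.     -0.0002 -0.0001] deg 0.1
turn/2pi [3.000e-04 0.000e+00 4.999e-01] deg 179.9
slide/0.1 [-0.003 -0.001 -0.916]
[(0.62, [256.8, 199.4], array([[0.4825, 0.232 , 0.1495]])), (0.62, [256.5, 219.3], array([[0.499 , 0.2282, 0.1495]]))]
[]
```

View pics/w2.png

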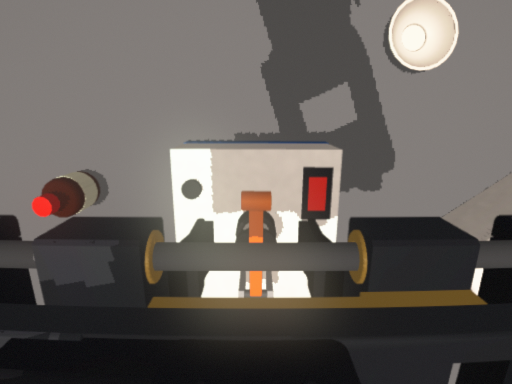

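The grip is at (256,200), centred between the fingers, and agrees with the estimate. I'll descend and pinch.

Request:
step_arm(
  slide=[
    [0,0,-0.3],
    [0,0,-0.6],
    [0,0,-0.85],
    [0,0,-0.92],
    [0,0,-0.92],
    [0,0,-0.92],
  ],
  turn=[
    [0,0,0],
    [0,0,0],
    [0,0,0],
    [0,0,0],
    [0,0,0],
    [0,0,0],
  ],
)

```text
time: 4.7
position: [0.4848, 0.231, 0.1322]
tool_rot: [-0.446, 0.548, 0.445, 0.551]
ft_force: [1.5, 0.2, 0.1]
grip_width: 0.0434
```

Request:
step_arm(
  slide=[
    [0,0,0],
    [0,0,0],
    [0,0,0],
    [0,0,0],
    [0,0,0],
  ],
  turn=[
    [0,0,0],
    [0,0,0],
    [0,0,0],
    [0,0,0],
    [0,0,0],
  ],
  jaw=0,
  newtons=8,
)

```text
time: 5.2
position: [0.4837, 0.231, 0.1309]
tool_rot: [-0.445, 0.549, 0.445, 0.55]
ft_force: [0.7, 1.1, -0.1]
grip_width: 0.0242
```

```bash
python3 - <<'E'
from h import *
delta(np.radians(78))
a0=.3;d=np.array([np.cos(np.radians(-12)),np.sin(np.radians(-12))])
for a in np.arange(.4,1.86,.1):
    r=.11*(np.cos(a0)-np.cos(a)); print(a.round(2),(r*d*10).round(3),round(1.1*(np.sin(a)-np.sin(a0)),3))
E
```

```text
pos [0.4837 0.231  0.1309] t 5.2 xaxis [ 0.001  0.001 -1.   ] jaw yaw deg 77.98 q6 -1.125 F [ 0.71  1.08 -0.12] w 0.0242
turn/2pi [-0.0002  0.0001  0.    ] deg 0.1
turn/2pi [ 2.e-04  2.e-04 -5.e-01] deg 180.0
0.4 [ 0.037 -0.008] 0.103
0.5 [ 0.084 -0.018] 0.202
0.6 [ 0.14 -0.03] 0.296
0.7 [ 0.205 -0.044] 0.384
0.8 [ 0.278 -0.059] 0.464
0.9 [ 0.359 -0.076] 0.537
1.0 [ 0.447 -0.095] 0.601
1.1 [ 0.54  -0.115] 0.655
1.2 [ 0.638 -0.136] 0.7
1.3 [ 0.74  -0.157] 0.735
1.4 [ 0.845 -0.18 ] 0.759
1.5 [ 0.952 -0.202] 0.772
1.6 [ 1.059 -0.225] 0.774
1.7 [ 1.167 -0.248] 0.766
1.8 [ 1.272 -0.27 ] 0.746
```

Request:
step_arm(
  slide=[
    [0.037,-0.008,0.103],
    [0.084,-0.018,0.202],
    [0.14,-0.03,0.296],
    [0.205,-0.044,0.384],
    [0.278,-0.059,0.464],
    [0.359,-0.076,0.537],
    [0.447,-0.095,0.601],
    [0.54,-0.115,0.655],
    [0.638,-0.136,0.7],
    [0.74,-0.157,0.735],
    [0.845,-0.18,0.759],
    [0.845,-0.18,0.759],
  ],
  turn=[
    [0,0,0],
    [0,0,0],
    [0,0,0],
    [0,0,0],
    [0,0,0],
    [0,0,0],
    [0,0,0],
    [0,0,0],
    [0,0,0],
    [0,0,0],
    [0,0,0],
    [0,0,0],
  ],
)

```text
time: 6.4
position: [0.571, 0.2121, 0.2075]
tool_rot: [-0.446, 0.548, 0.444, 0.551]
ft_force: [0.7, 4.7, 6.8]
grip_width: 0.0238
```

Request:
step_arm(
  slide=[
    [0.107,-0.022,0.013],
    [0.214,-0.045,0.015],
    [0.322,-0.068,0.007],
    [0.427,-0.09,-0.013],
    [0.427,-0.09,-0.013],
    [0.427,-0.09,-0.013],
  ],
  turn=[
    [0,0,0],
    [0,0,0],
    [0,0,0],
    [0,0,0],
    [0,0,0],
    [0,0,0],
  ],
)

```text
time: 7.0
position: [0.6124, 0.2032, 0.2051]
tool_rot: [-0.445, 0.549, 0.444, 0.55]
ft_force: [2.0, 3.9, 3.6]
grip_width: 0.0238
```

```bash
python3 - <<'E'
from h import *
delta(np.radians(78))
p=cam('side','s3')
cv2.imwrite('pics/s3z.png',cv2.resize(p['image'][80:240,120:320,::-1],None,fx=3.5,fy=3.5,interpolation=cv2.INTER_CUBIC))
E
```

```text
pos [0.6124 0.2032 0.2051] t 7.0 xaxis [ 0.003 -0.    -1.   ] jaw yaw deg 77.98 q6 -1.213 F [2.04 3.86 3.57] w 0.0238
turn/2pi [0.     0.0004 0.0001] deg 0.2
turn/2pi [ 0.0007 -0.     -0.4999] deg 180.0
```

View pics/s3z.png

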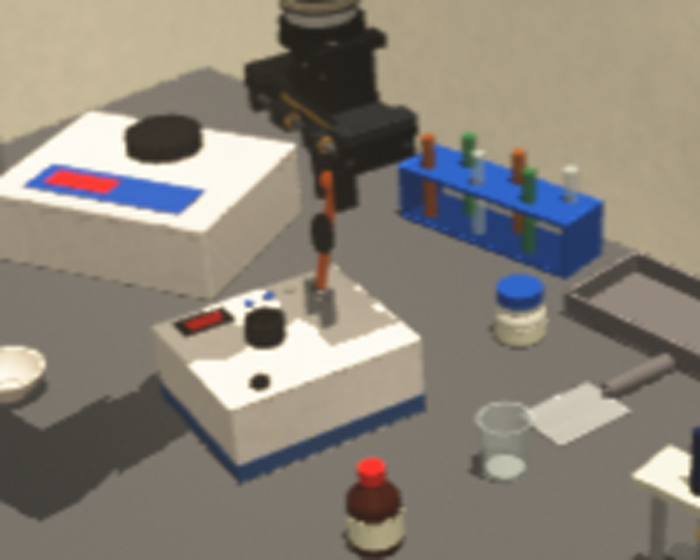

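The lever stands upright, leaning back a little, with the cover off the well. Release it and go up, then over to the probe.

Request:
step_arm(
  slide=[
    [0,0,0],
    [0,0,0],
    [0,0,0],
    [0,0,0],
    [0,0,0.3],
    [0,0,0.7],
    [0,0,1],
    [0,0,1],
  ],
  turn=[
    [0,0,0],
    [0,0,0],
    [0,0,0],
    [0,0,0],
    [0,0,0],
    [0,0,0],
    [0,0,0],
    [0,0,0],
  ],
  jaw=0.5,
)

```text
time: 7.85
position: [0.6132, 0.2037, 0.3106]
tool_rot: [-0.447, 0.546, 0.443, 0.552]
ft_force: [-0.4, 0.4, 0.5]
grip_width: 0.0436
```

Request:
step_arm(
  slide=[
    [-0.1,-0.2,0.2],
    [-0.2,-0.6,0.25],
    [-0.3,-1,0.25],
    [-0.3,-1,0.25],
  ],
  turn=[
    [0,0,0],
    [0,0,0],
    [0,0,0],
    [0,0,0],
  ],
)

```text
time: 8.25
position: [0.5788, 0.0993, 0.3293]
tool_rot: [-0.444, 0.552, 0.444, 0.549]
ft_force: [0.1, 0.6, -0.0]
grip_width: 0.0432
```

```bash
python3 - <<'E'
from h import *
delta(np.radians(94),[.56,-.22,.33])
p=cam('side','s4'); pickle.dump(p,open('s4.pkl','wb'))
cv2.imwrite('pics/s4z.png',cv2.resize(p['image'][80:240,120:320,::-1],None,fx=3.5,fy=3.5,interpolation=cv2.INTER_CUBIC))
uv,W=cloud(p);c=p['image'].astype(int)[uv[:,1],uv[:,0]]
o=(c[:,0]>100)&(c[:,0]>1.6*c[:,1])&(c[:,2]<80)&(W[:,2]>.12)&(W[:,2]<.26)&(abs(W[:,0]-.6)<.05)&(abs(W[:,1]-.2)<.05)
for z in np.arange(.125,.25,.01):
    k=o&(abs(W[:,2]-z)<.005)
    if k.any(): print(z.round(3),W[k].mean(0).round(4),k.sum())
E
```

```text
pos [0.5788 0.0993 0.3293] t 8.25 xaxis [-0.003 -0.003 -1.   ] jaw yaw deg 77.75 q6 -1.375 F [ 0.09  0.62 -0.02] w 0.0432
turn/2pi [ 0.0005 -0.0005  0.0451] deg 16.3
turn/2pi [-0.0007 -0.0007 -0.4549] deg 163.7
slide/0.1 [-0.188 -3.193  0.007]
0.125 [0.5885 0.2074 0.1245] 5
0.135 [0.5892 0.2038 0.1351] 7
0.145 [0.5916 0.2042 0.1454] 6
0.155 [0.5934 0.2025 0.1525] 4
0.195 [0.6032 0.2024 0.1961] 6
0.205 [0.6047 0.2029 0.2064] 6
0.215 [0.605  0.198  0.2157] 8
0.225 [0.6053 0.199  0.2258] 18
0.235 [0.6068 0.1996 0.2319] 11
```

View pics/s4z.png

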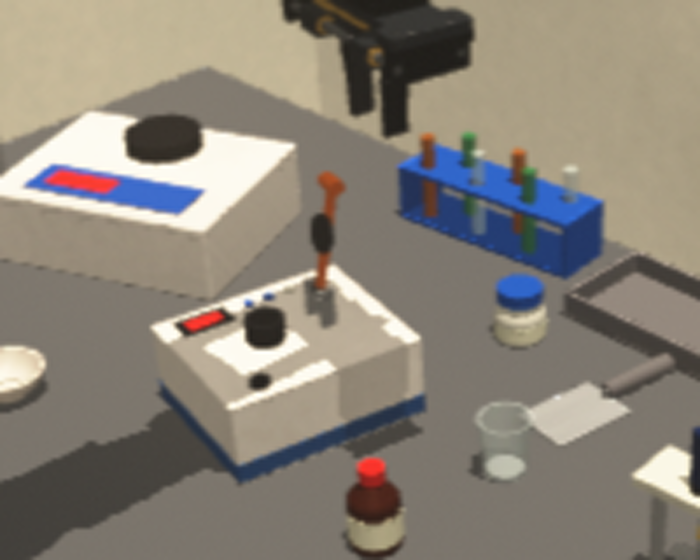

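Request:
step_arm(
  slide=[
    [0,-0.4,0],
    [-0.1,-0.9,0],
    [-0.1,-1,0],
    [-0.1,-1,0],
  ],
  turn=[
    [0,0,0.02],
    [0,0,0.0451],
    [0,0,0.0451],
    [0,0,0.0451],
  ],
)

```text
time: 8.7
position: [0.5705, 0.0024, 0.3292]
tool_rot: [-0.517, 0.482, 0.518, 0.482]
ft_force: [-0.5, 0.4, -0.8]
grip_width: 0.0434
```

Request:
step_arm(
  slide=[
    [-0.1,-0.4,0],
    [-0.2,-0.9,0],
    [-0.2,-1,0],
    [-0.2,-1,0],
  ],
  turn=[
    [0,0,0],
    [0,0,0],
    [0,0,0],
    [0,0,0],
  ],
)

```text
time: 9.1
position: [0.551, -0.0965, 0.3297]
tool_rot: [-0.517, 0.481, 0.518, 0.482]
ft_force: [-0.7, 0.2, -0.5]
grip_width: 0.0436
```

Request:
step_arm(
  slide=[
    [0,-0.4,0],
    [0,-0.9,0],
    [0,-1,0],
    [0,-1,0],
    [0,-1,0],
  ],
  turn=[
    [0,0,0],
    [0,0,0],
    [0,0,0],
    [0,0,0],
    [0,0,0],
  ],
)

```text
time: 9.6
position: [0.5509, -0.194, 0.3297]
tool_rot: [-0.518, 0.48, 0.519, 0.481]
ft_force: [-0.8, -0.6, -0.6]
grip_width: 0.0436
```

```bash
python3 - <<'E'
from h import *
delta(np.radians(94),[.583,-.258,.33])
p=cam('wrist','w5'); pickle.dump(p,open('w5.pkl','wb'))
for t in ['probe','probe_band','stand']:
  print(t,[(round(r['p'],2),np.round(r['centre'],1).tolist()) for r in vision.spot_point(p,t)])
for r in vision.silhouettes(p,'probe'): print(r['p'],r['centre'],r['mask'].sum())
E
```

```text
pos [ 0.5509 -0.194   0.3297] t 9.6 xaxis [-0.001  0.002 -1.   ] jaw yaw deg 94.33 q6 -2.177 F [-0.76 -0.62 -0.64] w 0.0436
turn/2pi [-0.0003 -0.0001 -0.0009] deg 0.4
turn/2pi [ 2.000e-04 -5.000e-04  4.991e-01] deg 179.7
slide/0.1 [ 0.321 -0.64   0.003]
probe [(0.8, [216.6, 175.5]), (0.73, [154.6, 176.4])]
probe_band [(0.71, [144.4, 184.2])]
stand [(0.63, [216.5, 174.5])]
0.9 [130.7, 189.5] 462
0.75 [201.0, 199.9] 854
0.5 [207.8, 287.8] 74
```

View pics/w5.png

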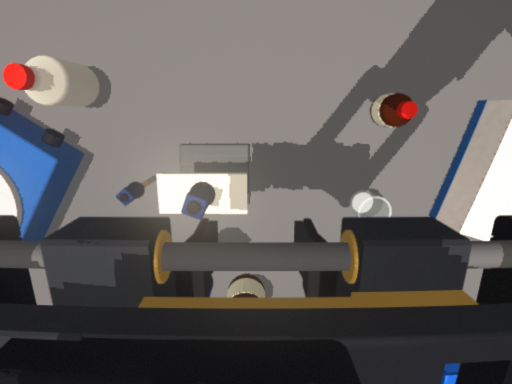

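```bash
python3 - <<'E'
from h import *
p=pickle.load(open('w5.pkl','rb'))
cv2.imwrite('pics/w5z.png',cv2.resize(p['image'][135:235,110:260,::-1],None,fx=5,fy=5,interpolation=cv2.INTER_CUBIC))
E
```

```text
(no output)
```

View pics/w5z.png

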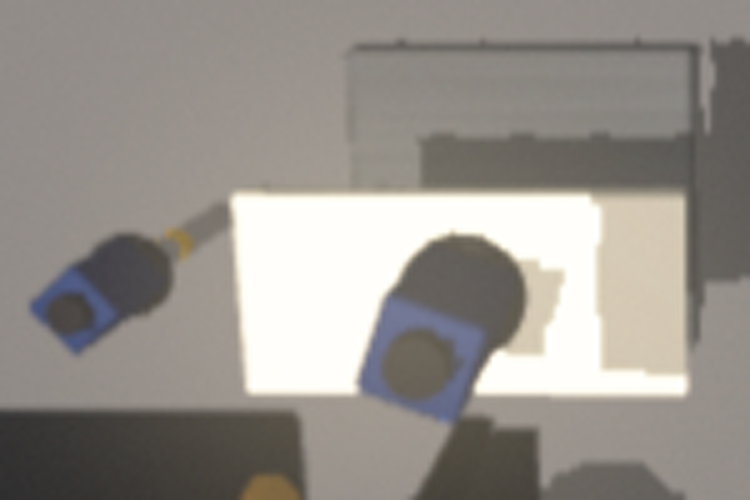

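```bash
python3 - <<'E'
from h import *
p=pickle.load(open('w5.pkl','rb'))
c=np.array([(393,297),(487,330),(448,423),(360,383)])/5.+[110,135]-.4
w=atz(p,c,.184); print(w.round(4),w.mean(0))
e=np.diff(np.r_[w,w[:1]],axis=0); print(np.linalg.norm(e,axis=1),np.degrees(np.arctan2(e[:,1],e[:,0]))%90)
print('stub',atz(p,[[418/5+109.6,365/5+134.6]],.190))
s=np.array([(235,193),(688,193),(688,393),(247,393)])/5.+[110,135]-.4
w=atz(p,s,.130);print(w.round(4),w.mean(0)); e=np.diff(np.r_[w,w[:1]],axis=0);print(np.linalg.norm(e,axis=1),np.degrees(np.arctan2(e[:,1],e[:,0]))%90)
E
```

```text
[[ 0.5701 -0.2636  0.184 ]
 [ 0.5758 -0.2436  0.184 ]
 [ 0.5972 -0.2513  0.184 ]
 [ 0.5896 -0.2703  0.184 ]] [ 0.58316327 -0.25722203  0.184     ]
[0.0207878  0.02271176 0.02048289 0.02063901] [74.11783316 70.36064879 68.36759148 71.1174871 ]
stub [[ 0.58265949 -0.25687986  0.19      ]]
[[ 0.5621 -0.3141  0.13  ]
 [ 0.5538 -0.2041  0.13  ]
 [ 0.6046 -0.2006  0.13  ]
 [ 0.6132 -0.3113  0.13  ]] [ 0.58339995 -0.25753508  0.13      ]
[0.11023028 0.05085014 0.11101537 0.05116654] [4.28450664 3.96309403 4.44244041 3.086329  ]
```

The probe's grip is at about (193,208). It is twisted about 71° in the stand, and its centre agrees with the shelf's centre. I'll align to that and look again.

```bash
python3 - <<'E'
from h import *
delta(np.radians(71),[.5833,-.2573,.26])
E
```

```text
pos [ 0.5508 -0.1949  0.3303] t 9.85 xaxis [ 0.  0. -1.] jaw yaw deg 94.35 q6 -2.178 F [-0.01 -1.01  0.17] w 0.0438
turn/2pi [-0.      0.     -0.0649] deg 23.4
turn/2pi [-0.000e+00 -1.000e-04  4.351e-01] deg 156.6
slide/0.1 [ 0.325 -0.624 -0.703]
```

Request:
step_arm(
  slide=[
    [0.1,-0.2,0],
    [0.2,-0.4,0],
    [0.325,-0.624,0],
    [0.325,-0.624,-0.4],
    [0.325,-0.624,-0.7],
    [0.325,-0.624,-0.7],
    [0.325,-0.624,-0.7],
  ],
  turn=[
    [0,0,-0.02],
    [0,0,-0.04],
    [0,0,-0.0649],
    [0,0,-0.0649],
    [0,0,-0.0649],
    [0,0,-0.0649],
    [0,0,-0.0649],
  ],
  jaw=0.6,
)

```text
time: 10.55
position: [0.5833, -0.2584, 0.2604]
tool_rot: [-0.41, 0.576, 0.41, 0.576]
ft_force: [-0.0, 0.5, -0.1]
grip_width: 0.0525
```

```bash
python3 - <<'E'
from h import *
delta(np.radians(71),[.5833,-.2573,.143])
p=cam('wrist','w6'); pickle.dump(p,open('w6.pkl','wb'))
cv2.imwrite('pics/w6z.png',cv2.resize(p['image'][120:280,150:360,::-1],None,fx=3.5,fy=3.5,interpolation=cv2.INTER_CUBIC))
E
```

```text
pos [ 0.5833 -0.2584  0.2604] t 10.55 xaxis [-0.  0. -1.] jaw yaw deg 70.91 q6 -1.83 F [-0.04  0.53 -0.13] w 0.0525
turn/2pi [-0.0001 -0.0001  0.0002] deg 0.1
turn/2pi [-1.000e-04  1.000e-04 -4.998e-01] deg 179.9
slide/0.1 [-0.     0.011 -1.174]
```

View pics/w6z.png

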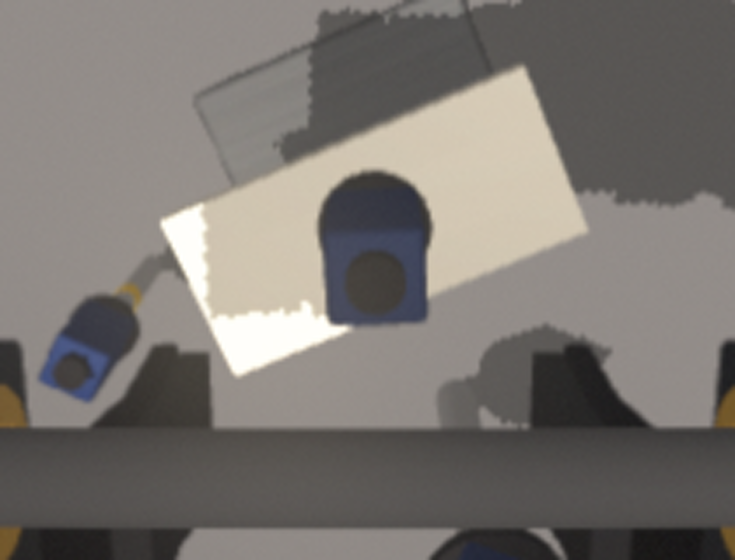

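```bash
python3 - <<'E'
from h import *
p=pickle.load(open('w6.pkl','rb'))
c=np.array([[72,370],[73,372]])/3.5+[150,120]-.4
for z in(.08,.1,.12,.14): print(z,atz(p,c[:1],z).round(3))
t=pickle.load(open('top0.pkl','rb')); uv,W=cloud(t); m=(abs(uv[:,0]-369)<6)&(abs(uv[:,1]-180)<6)&(W[:,2]>.05); print(W[m].max(0),W[m].mean(0))
c=np.array([[327,232],[427,232],[427,320],[327,324],[377,283]])/3.5+[150,120]-.4
print(atz(p,c[:4],.184).round(4),atz(p,c[:4],.184).mean(0).round(4),atz(p,c[4:],.19).round(4))
E
```

```text
0.08 [[ 0.609 -0.376  0.08 ]]
0.1 [[ 0.603 -0.368  0.1  ]]
0.12 [[ 0.598 -0.36   0.12 ]]
0.14 [[ 0.593 -0.352  0.14 ]]
[ 0.61081386 -0.34602577  0.12891264] [ 0.59757124 -0.35473584  0.11151285]
[[ 0.5694 -0.2645  0.184 ]
 [ 0.5769 -0.2428  0.184 ]
 [ 0.5971 -0.2494  0.184 ]
 [ 0.5904 -0.272   0.184 ]] [ 0.5834 -0.2572  0.184 ] [[ 0.5831 -0.2571  0.19  ]]
```

Request:
step_arm(
  slide=[
    [0,0.01,-0.3],
    [0,0.01,-0.6],
    [0,0.01,-0.8],
    [0,0.01,-0.8],
  ],
  turn=[
    [0,0,0],
    [0,0,0],
    [0,0,0],
    [0,0,0],
  ],
)

```text
time: 11.0
position: [0.5826, -0.2572, 0.1795]
tool_rot: [-0.409, 0.576, 0.411, 0.576]
ft_force: [0.9, -0.0, 0.1]
grip_width: 0.0519
```

Request:
step_arm(
  slide=[
    [0,0,-0.15],
    [0,0,-0.3],
    [0,0,-0.37],
    [0,0,-0.37],
    [0,0,-0.37],
  ],
  turn=[
    [0,0,0],
    [0,0,0],
    [0,0,0],
    [0,0,0],
    [0,0,0],
  ],
)

```text
time: 11.5
position: [0.5841, -0.2585, 0.1448]
tool_rot: [-0.411, 0.576, 0.409, 0.576]
ft_force: [0.4, -0.3, 0.5]
grip_width: 0.0522
```

Request:
step_arm(
  slide=[
    [0,0,0],
    [0,0,0],
    [0,0,0],
    [0,0,0],
    [0,0,0],
    [0,0,0],
  ],
  turn=[
    [0,0,0],
    [0,0,0],
    [0,0,0],
    [0,0,0],
    [0,0,0],
    [0,0,0],
  ],
  jaw=0,
  newtons=20,
)

```text
time: 12.1
position: [0.5832, -0.2579, 0.1432]
tool_rot: [-0.41, 0.576, 0.41, 0.576]
ft_force: [0.1, 0.3, 0.9]
grip_width: 0.0237
```

```bash
python3 - <<'E'
from h import *
delta(np.radians(71),[.5833,-.2573,.3])
p=cam('wrist','w7'); print(vision.spot_point(p,'probe'))
E
```

```text
pos [ 0.5832 -0.2579  0.1432] t 12.1 xaxis [ 0.  0. -1.] jaw yaw deg 70.88 q6 -1.828 F [0.06 0.34 0.86] w 0.0237
turn/2pi [-0.      0.      0.0003] deg 0.1
turn/2pi [ 0.      0.     -0.4997] deg 179.9
slide/0.1 [1.000e-03 6.000e-03 1.568e+00]
[]
```

View pics/w7.png

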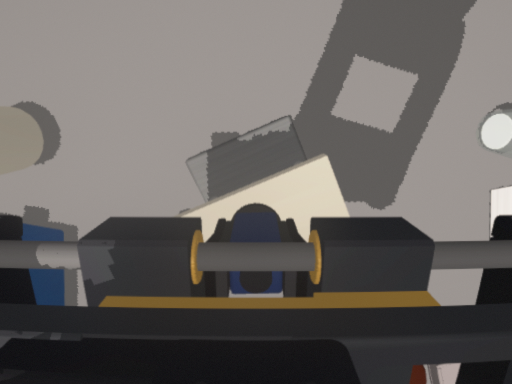

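Gripped at 23.7 mm, square to the fingers. I'll lift straight out.

Request:
step_arm(
  slide=[
    [0,0,0.1],
    [0,0,0.3],
    [0,0,0.5],
    [0,0,0.75],
    [0,0,1],
    [0,0,1],
    [0,0,1],
  ],
  turn=[
    [0,0,0],
    [0,0,0],
    [0,0,0],
    [0,0,0],
    [0,0,0],
    [0,0,0],
    [0,0,0],
  ],
)

```text
time: 12.9
position: [0.583, -0.2578, 0.2432]
tool_rot: [-0.41, 0.576, 0.41, 0.576]
ft_force: [-0.7, -0.1, -1.0]
grip_width: 0.0242
```

Request:
step_arm(
  slide=[
    [0,0,0.2],
    [0,0,0.5],
    [0,0,0.8],
    [0,0,0.8],
    [0,0,0.8],
  ],
  turn=[
    [0,0,0],
    [0,0,0],
    [0,0,0],
    [0,0,0],
    [0,0,0],
  ],
)

```text
time: 13.4
position: [0.5826, -0.2575, 0.3216]
tool_rot: [-0.409, 0.576, 0.411, 0.576]
ft_force: [0.1, 0.4, -0.5]
grip_width: 0.0244
```

```bash
python3 - <<'E'
from h import *
delta(np.radians(76),[.5255,.2200,.323])
p=cam('side','s8')
cv2.imwrite('pics/s8z.png',cv2.resize(p['image'][100:300,220:440,::-1],None,fx=3,fy=3,interpolation=cv2.INTER_CUBIC))
print([(round(r['p'],2),r['centre']) for r in vision.spot_point(p,'probe_band')],[(round(r['p'],2),r['centre']) for r in vision.spot_point(p,'probe')])
print(proj(p,[get_obs()['position']-[0,0,.1232], get_obs()['position']-[0,0,.1232-.065]]))
E
```

```text
pos [ 0.5826 -0.2575  0.3216] t 13.4 xaxis [-0.002  0.001 -1.   ] jaw yaw deg 70.88 q6 -1.828 F [ 0.11  0.44 -0.49] w 0.0244
turn/2pi [-0.0002 -0.0003  0.0142] deg 5.1
turn/2pi [-5.000e-04  3.000e-04 -4.858e-01] deg 174.9
slide/0.1 [-0.571  4.775  0.014]
[(0.89, [345.7, 212.0]), (0.74, [355.9, 257.2])] [(0.72, [349.9, 263.8]), (0.68, [325.8, 198.9]), (0.55, [341.7, 236.8]), (0.49, [360.8, 318.8])]
[[322.92443565 199.01668674]
 [324.56764212 178.44515767]]
```

View pics/s8z.png

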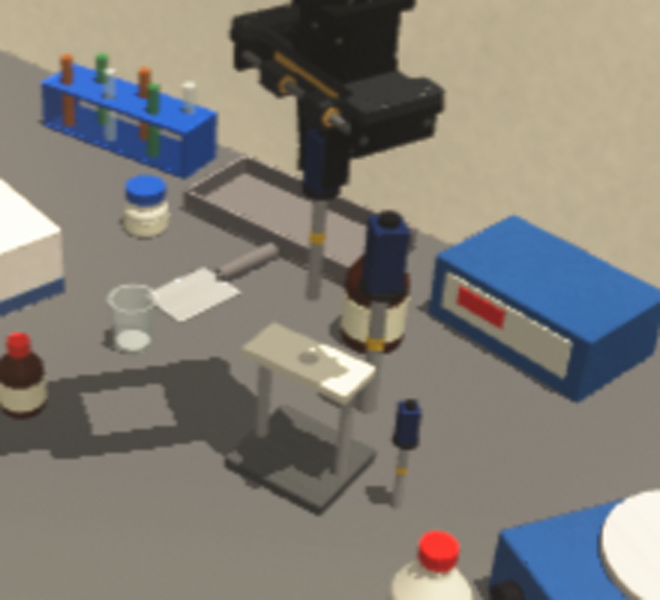

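The probe is out and hangs upright: tip at zoom (313,298), band at (317,238). Now carry it over to the meter.

Request:
step_arm(
  slide=[
    [-0.05,0.2,0],
    [-0.1,0.6,0],
    [-0.15,1,0],
  ],
  turn=[
    [0,0,0.005],
    [0,0,0.01],
    [0,0,0.0142],
  ],
)

```text
time: 13.85
position: [0.5671, -0.1571, 0.3209]
tool_rot: [-0.434, 0.558, 0.436, 0.557]
ft_force: [0.8, 0.3, -1.2]
grip_width: 0.0236
```

Request:
step_arm(
  slide=[
    [-0.05,0.35,0],
    [-0.1,0.7,0],
    [-0.15,1,0],
  ],
  turn=[
    [0,0,0],
    [0,0,0],
    [0,0,0],
  ],
)

```text
time: 14.15
position: [0.5518, -0.0558, 0.3214]
tool_rot: [-0.434, 0.558, 0.437, 0.557]
ft_force: [0.7, 0.1, -1.1]
grip_width: 0.0241
```

Request:
step_arm(
  slide=[
    [-0.05,0.35,0],
    [-0.1,0.7,0],
    [-0.15,1,0],
  ],
  turn=[
    [0,0,0],
    [0,0,0],
    [0,0,0],
  ],
)

```text
time: 14.45
position: [0.5368, 0.0439, 0.3215]
tool_rot: [-0.434, 0.558, 0.436, 0.556]
ft_force: [-0.1, -0.7, -1.3]
grip_width: 0.024
```

Request:
step_arm(
  slide=[
    [-0.05,0.35,0],
    [-0.1,0.7,0],
    [-0.1,1,0],
  ],
  turn=[
    [0,0,0],
    [0,0,0],
    [0,0,0],
  ],
)

```text
time: 14.75
position: [0.5263, 0.1438, 0.3215]
tool_rot: [-0.435, 0.558, 0.436, 0.556]
ft_force: [0.1, -0.1, -1.1]
grip_width: 0.0239
```

Request:
step_arm(
  slide=[
    [-0.02,0.3,0],
    [-0.02,0.6,0],
    [-0.02,0.77,0],
    [-0.02,0.77,0],
    [-0.02,0.77,0],
    [-0.02,0.77,0],
  ],
  turn=[
    [0,0,0],
    [0,0,0],
    [0,0,0],
    [0,0,0],
    [0,0,0],
    [0,0,0],
  ],
)

```text
time: 15.35
position: [0.5258, 0.2182, 0.3223]
tool_rot: [-0.435, 0.558, 0.435, 0.557]
ft_force: [-0.3, -1.0, -1.6]
grip_width: 0.0238
```

```bash
python3 - <<'E'
from h import *
delta(np.radians(76),[.5255,.2200,.323])
for n in ['side','wrist','top']:
    p=cam(n,n+'9'); pickle.dump(p,open(n+'9.pkl','wb'))
    P=get_obs()['position']
    print(n,proj(p,[P-[0,0,.1232],P-[0,0,.0582],[.5255,.22,.11]]).round(1).tolist())
    for t in ['probe','probe_band','well_mouth']:
        print(t,[(round(r['p'],2),np.round(r['centre'],1).tolist()) for r in vision.spot_point(p,t)])
p=pickle.load(open('side9.pkl','rb'))
cv2.imwrite('pics/s9z.png',cv2.resize(p['image'][70:230,140:300,::-1],None,fx=3.7,fy=3.7,interpolation=cv2.INTER_CUBIC))
p=pickle.load(open('top9.pkl','rb'))
cv2.imwrite('pics/t9z.png',cv2.resize(p['image'][130:270,120:260,::-1],None,fx=4,fy=4,interpolation=cv2.INTER_CUBIC))
E
```

```text
pos [0.5258 0.2182 0.3223] t 15.35 xaxis [-0.002 -0.001 -1.   ] jaw yaw deg 75.94 q6 -1.128 F [-0.31 -1.   -1.63] w 0.0238
turn/2pi [ 0.0001 -0.0003  0.0002] deg 0.1
turn/2pi [-4.000e-04 -2.000e-04 -4.998e-01] deg 179.9
slide/0.1 [-0.003  0.018  0.007]
side [[191.9, 146.7], [189.7, 128.3], [194.2, 170.4]]
probe [(0.77, [342.2, 237.8]), (0.61, [191.7, 145.0]), (0.48, [351.6, 265.7])]
probe_band [(0.72, [348.1, 213.1]), (0.55, [188.6, 126.9]), (0.52, [354.1, 255.6]), (0.25, [207.6, 164.2])]
well_mouth [(0.82, [193.6, 167.8]), (0.3, [213.1, 130.7])]
wrist [[256.1, 185.9], [256.0, 205.9], [257.2, 168.3]]
probe [(0.6, [259.5, 186.9])]
probe_band [(0.66, [257.8, 209.2]), (0.3, [258.7, 170.0])]
well_mouth [(0.63, [258.3, 168.8]), (0.62, [257.9, 170.3])]
top [[180.6, 203.9], [175.7, 202.5], [186.2, 205.8]]
probe [(0.83, [332.8, 157.8]), (0.44, [358.8, 181.7])]
probe_band [(0.5, [333.3, 152.7]), (0.38, [366.0, 183.7])]
well_mouth [(0.59, [185.9, 203.3])]
```

View pics/s9z.png

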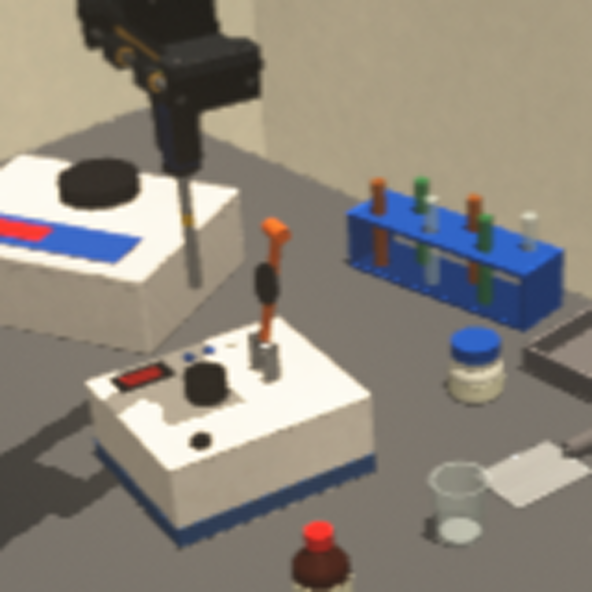

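View pics/wrist9.png

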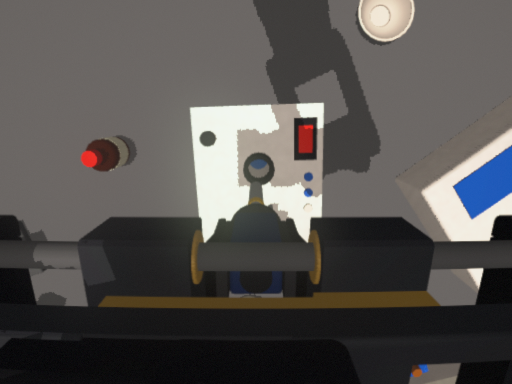

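View pics/t9z.png

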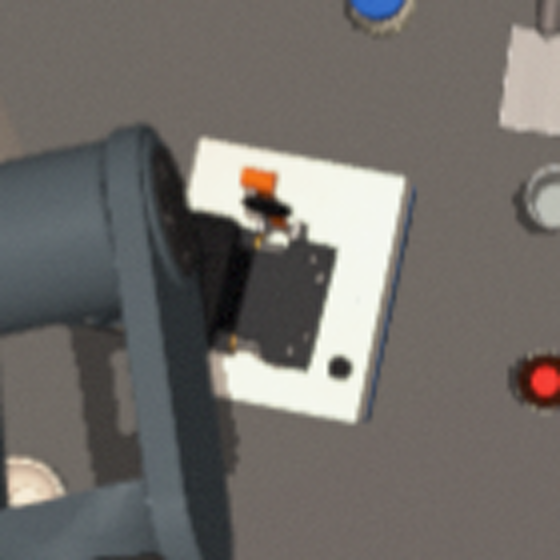

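```bash
python3 - <<'E'
from h import *
p=pickle.load(open('wrist9.pkl','rb'))
cv2.imwrite('pics/w9z.png',cv2.resize(p['image'][140:220,215:300,::-1],None,fx=7,fy=7,interpolation=cv2.INTER_CUBIC))
th=np.linspace(0,2*np.pi,9)[:-1]
for z,r in((.11,.02),(.11,.014),(.085,.02)):
    print(z,r,((proj(p,np.c_[.5255+r*np.cos(th),.22+r*np.sin(th),0*th+z])-[215,140]+.43)*7).round(0).astype(int).tolist())
P=get_obs()['position'];print(((proj(p,P-[0,0,.1232])-[215,140]+.43)*7).round())
E
```

```text
0.11 0.02 [[325, 307], [394, 258], [408, 175], [357, 106], [271, 93], [202, 144], [190, 228], [241, 295]]
0.11 0.014 [[317, 276], [365, 241], [375, 183], [339, 134], [279, 126], [231, 161], [223, 220], [258, 267]]
0.085 0.02 [[323, 278], [388, 232], [401, 153], [353, 88], [272, 76], [207, 124], [196, 203], [244, 267]]
[[295. 322.]]
```

View pics/w9z.png

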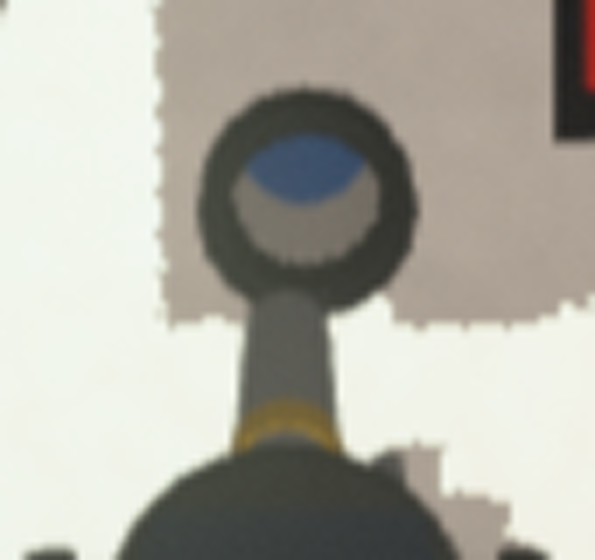

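In the wrist zoom the collar's centre is near (307,200) and the stem's tip near (287,322). The probe is about 3 mm short along the jaw direction. I'll correct that, come down to just above the collar and recheck.

Request:
step_arm(
  slide=[
    [-0.01,0.03,-0.1],
    [-0.01,0.03,-0.3],
    [-0.01,0.03,-0.5],
    [-0.01,0.03,-0.72],
    [-0.01,0.03,-0.72],
    [-0.01,0.03,-0.72],
  ],
  turn=[
    [0,0,0],
    [0,0,0],
    [0,0,0],
    [0,0,0],
    [0,0,0],
    [0,0,0],
  ],
)

```text
time: 16.55
position: [0.5249, 0.2223, 0.2508]
tool_rot: [-0.435, 0.558, 0.436, 0.557]
ft_force: [0.3, 0.1, -1.3]
grip_width: 0.024
```

```bash
python3 - <<'E'
from h import *
delta(np.radians(76),[.525,.2215,.168])
P=get_obs()['position']
p=cam('wrist','w10'); pickle.dump(p,open('w10.pkl','wb'))
cv2.imwrite('pics/w10z.png',cv2.resize(p['image'][120:230,200:310,::-1],None,fx=5.4,fy=5.4,interpolation=cv2.INTER_CUBIC))
print('tip',((proj(p,P-[0,0,.1232])-[200,120]+.4)*5.4).round(),'well',((proj(p,[[.5255,.22,.11]])-[200,120]+.4)*5.4).round())
s=cam('side','s10'); pickle.dump(s,open('s10.pkl','wb'))
cv2.imwrite('pics/s10z.png',cv2.resize(s['image'][110:190,160:260,::-1],None,fx=7,fy=7,interpolation=cv2.INTER_CUBIC))
print('side tip',((proj(s,P-[0,0,.1232])-[160,110]+.43)*7).round(),'well',((proj(s,[[.5255,.22,.11]])-[160,110]+.43)*7).round())
E
```

```text
pos [0.5249 0.2223 0.2508] t 16.55 xaxis [-0.001 -0.    -1.   ] jaw yaw deg 76.0 q6 -1.122 F [ 0.25  0.12 -1.28] w 0.024
turn/2pi [ 0.     -0.0002 -0.    ] deg 0.1
turn/2pi [3.e-04 0.e+00 5.e-01] deg 180.0
slide/0.1 [ 0.001 -0.008 -0.828]
tip [[304. 359.]] well [[294. 343.]]
side tip [[234. 393.]] well [[242. 426.]]
```

View pics/w10z.png

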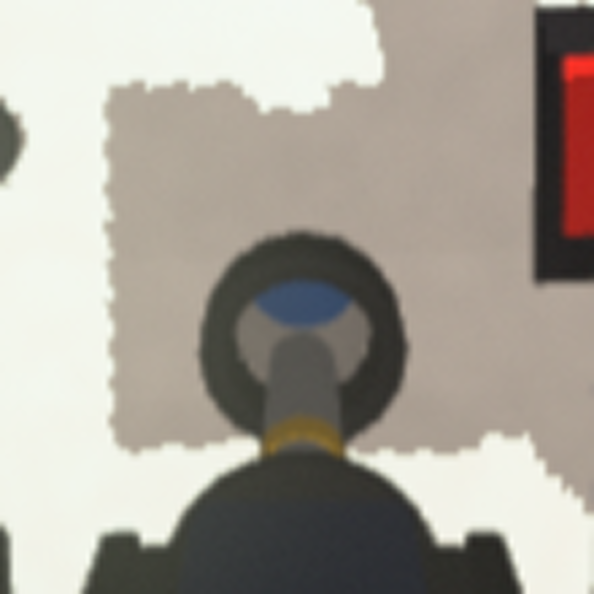

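View pics/s10z.png

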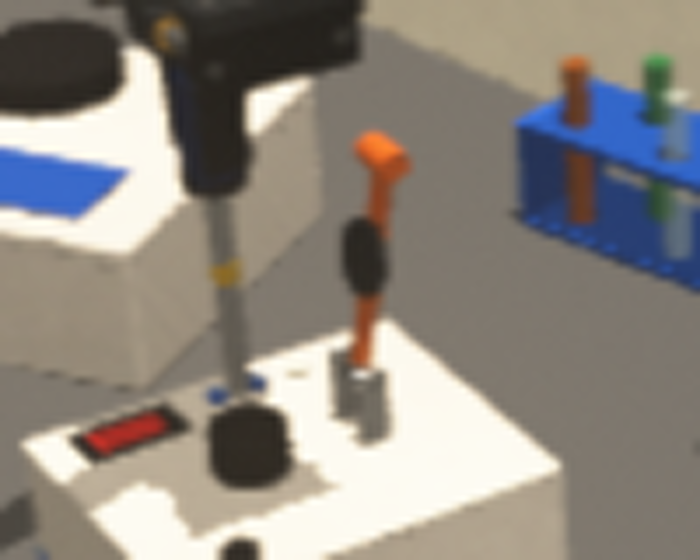

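```bash
python3 - <<'E'
from h import *
s=pickle.load(open('s10.pkl','rb')); g=cv2.cvtColor(s['image'],cv2.COLOR_RGB2GRAY)
for v in range(150,181): print(v,g[v,184:206].tolist())
cv2.imwrite('pics/s10zz.png',cv2.resize(s['image'][140:185,170:220,::-1],None,fx=14,fy=12,interpolation=cv2.INTER_NEAREST))
th=np.linspace(0,2*np.pi,100)
for w in ([.5255,.2205],[.5255,.222]):
  for z in(.11,.085):
    q=proj(s,np.c_[w[0]+.02*np.cos(th),w[1]+.02*np.sin(th),0*th+z]); print(w,z,q.min(0),q.max(0),q.mean(0))
E
```

```text
150 [147, 147, 147, 145, 145, 143, 130, 107, 104, 107, 125, 130, 114, 121, 121, 122, 122, 122, 123, 121, 122, 122]
151 [145, 145, 146, 146, 145, 143, 128, 98, 94, 99, 112, 120, 121, 123, 122, 122, 123, 122, 122, 122, 122, 122]
152 [145, 144, 145, 146, 145, 144, 127, 98, 94, 94, 104, 120, 121, 122, 122, 122, 122, 122, 122, 122, 122, 122]
153 [146, 145, 144, 145, 145, 143, 129, 103, 93, 92, 103, 120, 122, 123, 122, 122, 122, 123, 122, 122, 123, 122]
154 [147, 146, 144, 144, 145, 144, 132, 107, 93, 92, 102, 120, 122, 122, 123, 122, 122, 122, 122, 123, 123, 123]
155 [147, 146, 145, 143, 144, 143, 131, 103, 92, 92, 99, 115, 122, 122, 122, 123, 122, 122, 122, 122, 123, 121]
156 [145, 146, 145, 144, 141, 128, 106, 98, 93, 92, 96, 110, 121, 122, 122, 123, 122, 123, 122, 122, 122, 122]
157 [143, 144, 145, 143, 135, 124, 116, 104, 94, 92, 95, 109, 121, 122, 122, 123, 123, 122, 122, 122, 124, 129]
158 [143, 142, 141, 130, 117, 122, 122, 111, 94, 93, 97, 110, 121, 123, 122, 123, 122, 123, 129, 137, 148, 181]
159 [144, 139, 127, 116, 121, 122, 121, 111, 94, 91, 93, 106, 120, 123, 123, 129, 138, 1
[... 2011 characters left out ...]
, 45, 44, 48, 56, 78, 117, 151, 173, 177, 176, 186]
179 [177, 175, 174, 175, 174, 174, 170, 147, 103, 81, 72, 72, 74, 86, 107, 133, 168, 175, 177, 176, 176, 177]
180 [197, 177, 174, 173, 174, 174, 174, 173, 169, 167, 168, 167, 168, 169, 170, 172, 176, 178, 178, 184, 194, 199]
[0.5255, 0.2205] 0.11 [187.97174823 167.1363221 ] [200.19334053 173.64324891] [194.13258222 170.34742009]
[0.5255, 0.2205] 0.085 [188.78178224 173.47013547] [200.88410847 180.05284164] [194.88232498 176.71887058]
[0.5255, 0.222] 0.11 [187.68339559 166.97596688] [199.89864683 173.47553897] [193.84108507 170.18344402]
[0.5255, 0.222] 0.085 [188.49574983 173.30772065] [200.5918559  179.88305211] [194.59320834 176.55282471]
```

View pics/s10zz.png

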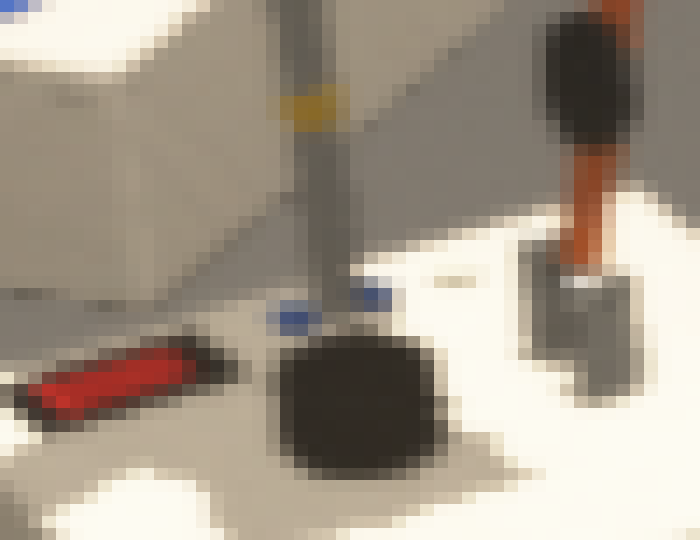

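The views agree to within about 1.5 mm: in the wrist view the tip (303,363) lines up with the collar's centre (304,347). I'll shift by under a millimetre and lower it in two stages.

Request:
step_arm(
  slide=[
    [0.008,-0.005,-0.05],
    [0.008,-0.005,-0.12],
    [0.008,-0.005,-0.2],
    [0.008,-0.005,-0.28],
    [0.008,-0.005,-0.36],
    [0.008,-0.005,-0.44],
    [0.008,-0.005,-0.5],
    [0.008,-0.005,-0.5],
    [0.008,-0.005,-0.5],
  ],
  turn=[
    [0,0,0],
    [0,0,0],
    [0,0,0],
    [0,0,0],
    [0,0,0],
    [0,0,0],
    [0,0,0],
    [0,0,0],
    [0,0,0],
  ],
)

```text
time: 17.55
position: [0.526, 0.2216, 0.201]
tool_rot: [-0.435, 0.557, 0.435, 0.557]
ft_force: [0.3, -0.4, -1.7]
grip_width: 0.0237
```

```bash
python3 - <<'E'
from h import *
zs=[]
for i in range(4):
    delta(np.radians(76),[.5257,.2218,.1682]) if i==0 else None
    p=cam('wrist','w11'); zs.append(get_obs()['position'])
print(np.mean(zs,0))
cv2.imwrite('pics/w11z.png',cv2.resize(p['image'][120:230,200:310,::-1],None,fx=5.4,fy=5.4,interpolation=cv2.INTER_CUBIC))
E
```

```text
pos [0.526  0.2216 0.201 ] t 17.55 xaxis [-0. -0. -1.] jaw yaw deg 75.99 q6 -1.123 F [ 0.34 -0.44 -1.68] w 0.0237
turn/2pi [ 0. -0.  0.] deg 0.0
turn/2pi [-0.  -0.  -0.5] deg 180.0
slide/0.1 [-0.003  0.002 -0.328]
[0.52626016 0.22170056 0.20151504]
```

View pics/w11z.png

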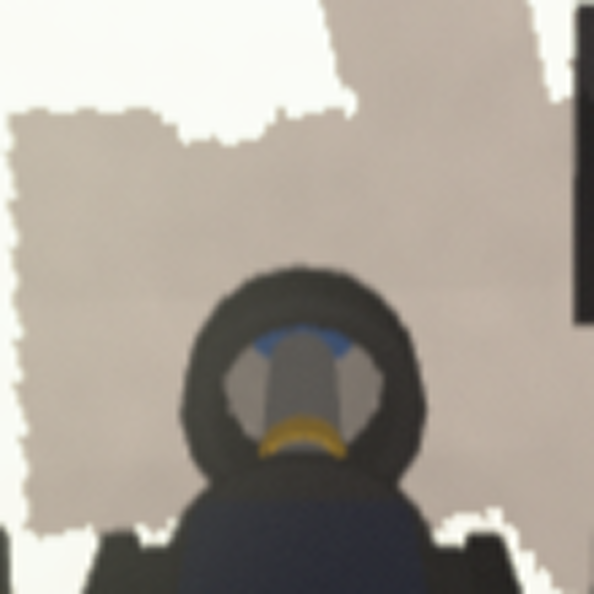

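The stem is inside the bore, laterally centred (stem at 303, bore at 304), and there is no contact force. Now the last 33 mm.

Request:
step_arm(
  slide=[
    [0,0,-0.06],
    [0,0,-0.13],
    [0,0,-0.2],
    [0,0,-0.27],
    [0,0,-0.32],
    [0,0,-0.333],
    [0,0,-0.333],
    [0,0,-0.333],
  ],
  turn=[
    [0,0,0],
    [0,0,0],
    [0,0,0],
    [0,0,0],
    [0,0,0],
    [0,0,0],
    [0,0,0],
    [0,0,0],
  ],
)

```text
time: 18.55
position: [0.5262, 0.2217, 0.168]
tool_rot: [-0.435, 0.557, 0.435, 0.557]
ft_force: [-0.3, 0.1, -1.7]
grip_width: 0.0242
```

```bash
python3 - <<'E'
from h import *
zs=[]
for i in range(4):
    p=cam('wrist','w12'); zs.append(get_obs()['position'])
pickle.dump(p,open('w12.pkl','wb'))
P=np.mean(zs,0);print(P, get_obs()['ft_force'])
cv2.imwrite('pics/w12z.png',cv2.resize(p['image'][130:230,200:310,::-1],None,fx=6,fy=6,interpolation=cv2.INTER_CUBIC))
f=lambda q:((q-[200,130]+.4)*6).round().astype(int).tolist()
th=np.linspace(0,2*np.pi,100)
for n,z,r in(('boretop',.11,.014),('band top',.115,.006),('band bot',.105,.006)):
    q=proj(p,np.c_[P[0]+r*np.cos(th),P[1]+r*np.sin(th),0*th+z]); print(n,f(q.min(0)),f(q.max(0)))
s=cam('side','s12');pickle.dump(s,open('s12.pkl','wb'))
cv2.imwrite('pics/s12z.png',cv2.resize(s['image'][110:190,160:260,::-1],None,fx=7,fy=7,interpolation=cv2.INTER_CUBIC))
E
```

```text
[0.52618997 0.22167481 0.16817226] [-0.10812849 -0.3423169  -1.96836232]
boretop [226, 349] [448, 562]
band top [289, 422] [386, 515]
band bot [291, 401] [384, 490]
```

View pics/w12z.png

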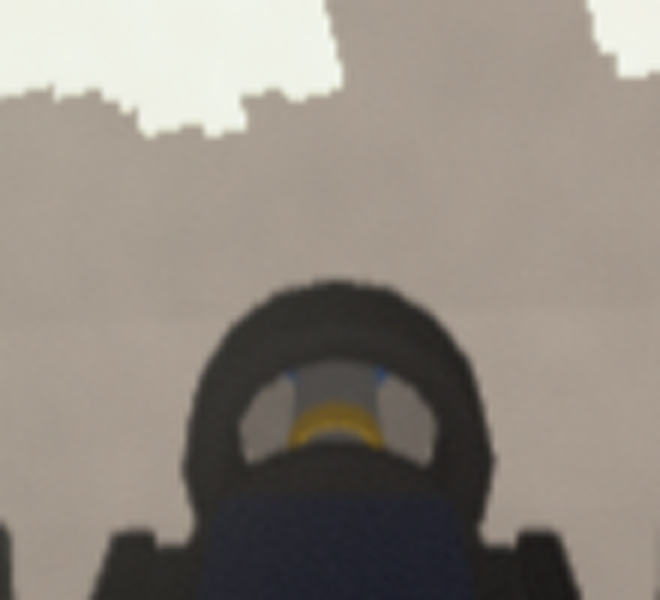

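View pics/s12z.png

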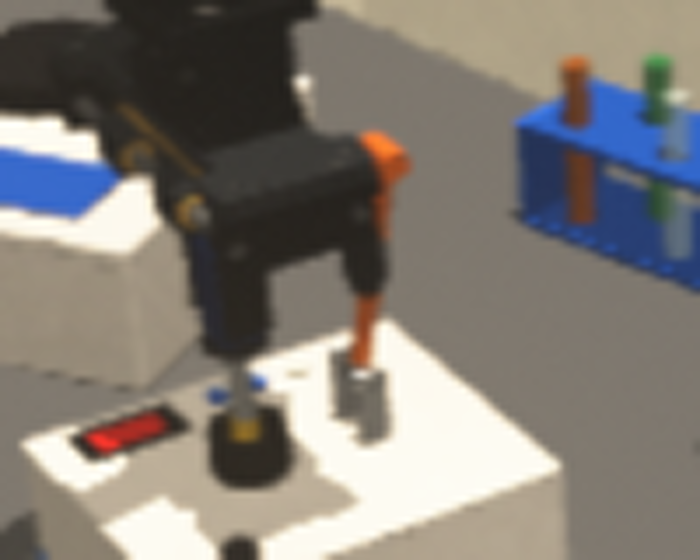

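```bash
python3 - <<'E'
from h import *
from scipy.optimize import least_squares
p=pickle.load(open('w12.pkl','rb')); g=cv2.cvtColor(p['image'],cv2.COLOR_RGB2GRAY).astype(float)
# upper boundary of bore: dark(~45)->brighter going down per column
pts=[]
for u in range(241,273):
    col=g[183:206,u]
    k=np.nonzero(col>72)[0]
    if len(k) and k[0]>0:
        i=k[0]; f=(72-col[i-1])/(col[i]-col[i-1]); pts.append((u,183+i-1+f))
pts=np.array(pts); print(pts.round(1).tolist())
w=atz(p,pts,.11)[:,:2]
for r in(.014,.0135):
    R=least_squares(lambda c:np.hypot(w[:,0]-c[0],w[:,1]-c[1])-r,[.526,.222],loss='soft_l1',f_scale=.0005); print('bore',r,R.x.round(4),np.abs(R.fun).mean())
R=least_squares(lambda c:np.hypot(w[:,0]-c[0],w[:,1]-c[1])-c[2],[.526,.222,.014],loss='soft_l1',f_scale=.0005); print('free',R.x.round(4))
# outer lower edge of collar at z .085 r .02: bright->dark from top
pts=[]
for u in range(240,275):
    col=g[165:200,u]; k=np.nonzero(col<100)[0]
    if len(k) and k[0]>0:
        i=k[0]; f=(col[i-1]-100)/(col[i-1]-col[i]); pts.append((u,165+i-1+f))
w=atz(p,np.array(pts),.085)[:,:2]
R=least_squares(lambda c:np.hypot(w[:,0]-c[0],w[:,1]-c[1])-.02,[.526,.222],loss='soft_l1',f_scale=.0005); print('outer',R.x.round(4),np.abs(R.fun).mean())
# yellow band
h=p['image'].astype(int); m=(h[:,:,0]-h[:,:,2]>45)&(h[:,:,0]-h[:,:,1]<60); m[:190]=0;m[212:]=0;m[:,:240]=0;m[:,275:]=0
v,u=np.nonzero(m);print('band rows/cols',v.min(),v.max(),u.min(),u.max())
pts=[]
for uu in range(250,264):
    k=v[u==uu]
    if len(k): pts.append((uu,k.min()-.5,k.max()+.5))
pts=np.array(pts);
for j,z in((1,.105),(2,.115)):
    w=atz(p,pts[:,[0,j]],z)[:,:2]
    R=least_squares(lambda c:np.hypot(w[:,0]-c[0],w[:,1]-c[1])-.006,[.526,.222],loss='soft_l1',f_scale=.0005); print('band edge',z,R.x.round(4),np.abs(R.fun).mean())
print(get_obs()['position'])
E
```

```text
[[241.0, 197.2], [242.0, 195.5], [243.0, 194.3], [244.0, 193.7], [245.0, 193.3], [246.0, 192.4], [247.0, 191.9], [248.0, 192.2], [249.0, 192.2], [250.0, 191.8], [251.0, 191.5], [252.0, 191.2], [253.0, 190.8], [254.0, 190.7], [255.0, 190.6], [256.0, 190.7], [257.0, 190.6], [258.0, 190.8], [259.0, 191.2], [260.0, 191.5], [261.0, 191.7], [262.0, 192.7], [263.0, 192.5], [264.0, 192.1], [265.0, 192.2], [266.0, 192.6], [267.0, 193.4], [268.0, 193.8], [269.0, 195.0], [270.0, 196.5], [271.0, 197.5], [272.0, 199.8]]
bore 0.014 [0.5281 0.2211] 0.000329759665726426
bore 0.0135 [0.5276 0.2213] 0.0003835156932558436
free [0.5298 0.2206 0.0156]
outer [0.5286 0.2212] 0.00011274518433906466
band rows/cols 197 203 248 263
band edge 0.105 [0.5265 0.2215] 0.00023198761698391
band edge 0.115 [0.527  0.2215] 0.00023781134207495223
[0.52607078 0.22166098 0.16811226]
```

The outer and bore fits both put the well about 1.6 mm further in +x and 0.5 mm in -y from the stem, and the side view agrees in direction. Apply that nudge.

Request:
step_arm(
  slide=[
    [0.006,-0.002,0],
    [0.012,-0.004,0],
    [0.016,-0.006,0],
    [0.016,-0.006,0],
    [0.016,-0.006,0],
    [0.016,-0.006,0],
    [0.016,-0.006,0],
  ],
  turn=[
    [0,0,0],
    [0,0,0],
    [0,0,0],
    [0,0,0],
    [0,0,0],
    [0,0,0],
    [0,0,0],
  ],
)

```text
time: 19.5
position: [0.5275, 0.221, 0.1678]
tool_rot: [-0.435, 0.557, 0.435, 0.557]
ft_force: [-0.2, -0.5, -1.5]
grip_width: 0.0237
```

```bash
python3 - <<'E'
from h import *
from scipy.optimize import least_squares
zs=[]
for i in range(3):
    p=cam('wrist','w13'); o=get_obs(); zs.append(o['position'])
P=np.mean(zs,0);print(P,o['ft_force'].round(2),o['moment'].round(3),o['time'],o['grip_width'],Ro.from_quat(o['tool_rot']).as_matrix()[:,0].round(4))
g=cv2.cvtColor(p['image'],cv2.COLOR_RGB2GRAY).astype(float)
pts=[]
for u in range(240,275):
    col=g[160:200,u]; k=np.nonzero(col<100)[0]
    if len(k) and k[0]>0:
        i=k[0]; f=(col[i-1]-100)/(col[i-1]-col[i]); pts.append((u,160+i-1+f))
fit=lambda w,r:least_squares(lambda c:np.hypot(w[:,0]-c[0],w[:,1]-c[1])-r,[.526,.222],loss='soft_l1',f_scale=.0005).x.round(4)
print('outer',fit(atz(p,np.array(pts),.085)[:,:2],.02))
h=p['image'].astype(int); m=(h[:,:,0]-h[:,:,2]>45)&(h[:,:,0]-h[:,:,1]<60); m[:185]=0;m[212:]=0;m[:,:240]=0;m[:,275:]=0
v,u=np.nonzero(m);pts=np.array([(uu,v[u==uu].min()-.5) for uu in range(250,263)])
print('band',fit(atz(p,pts,.105)[:,:2],.006))
s=cam('side','s13')
sil=s['image'][110:190,160:260,::-1]
t=cam('top','t13')
cv2.imwrite('pics/s13z.png',cv2.resize(sil,None,fx=7,fy=7,interpolation=cv2.INTER_CUBIC))
E
```

```text
[0.52751931 0.2210119  0.16784442] [ 0.5   0.11 -1.43] [ 0.015  0.029 -0.012] 19.65 0.02420876869541405 [-0. -0. -1.]
outer [0.5286 0.2212]
band [0.5277 0.2208]
```

View pics/s13z.png

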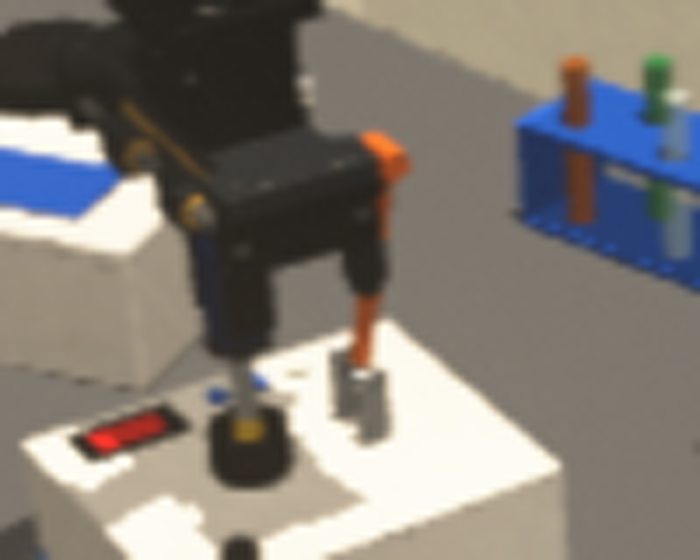

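View pics/t13.png

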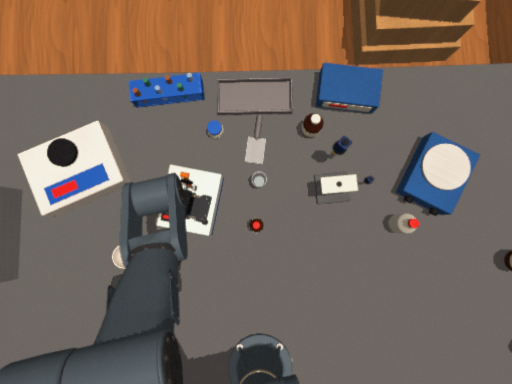

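The stem is now within about 1 mm of centred, the band is at the collar's top, the lever still leans back, and the other things are where they were.

```bash
python3 -c "
from rig import hand_in,get_obs
print(hand_in()); print(get_obs()['time'])"
```

```text
the job is handed in; nothing more can be done
None
the job is handed in; nothing more can be done
```

The job is done and handed in at about 20 s of the 64 s allowed. The lever is up, and the arm is holding the middle-sized probe upright in the well with its yellow band at the collar's top.

- **Lever:** I pinched the cross-grip on its end faces and swung the lever up to about 1.8 rad. It was still leaning back at my last look.
- **Probe:** I gripped it by the blue grip, square to its sides, and lifted it straight out of the stand. The stem went into the well with no contact force showing on the way down.
- **Centring:** The last wrist picture put the stem axis within about 1 mm of the collar's centre. The side view had suggested 2 mm or so off before the final nudge of 1.6 mm. After the nudge I only looked at the side picture and did not re-measure it.
- **Height:** I worked out the band height from the grasp at the shelf, which puts it within about 0.5 mm of 110 mm. The band's outline in the wrist picture matched that height.
- **Bench:** In the last top picture the other things looked where they started. The dish was partly hidden behind the arm.

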